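# Light the reading stand and present a notched test plate to the eyepiece

## Robot

A 6-joint arm with a two-finger parallel gripper is mounted at the origin on the work surface. World frame = base frame: x ahead of the robot, y to its left, z up, the work surface at z = 0. Lengths are in m, angles in rad, forces in N, time in s.
With the tool pointing down it reaches from about 0.275 to 0.775 m from the base axis. Payload 14.6 kg.
Tool frame: the origin (TCP) lies midway between the tips of the shut fingers; the grasp point (between the pads) lies 19 mm behind it; z points along the fingers, y is the line along which they close (so a half turn about z gives the same grasp; the last joint's range is limited). The gripper opens to 85 mm and grips with 20 to 120 N. Pads are 22 mm wide; open, the fingers measure 114 mm over their backs; the gripper's body (76 mm by 85 mm) begins 54 mm behind the grasp point. The pads swing forward as they close: fully open they stand 13 mm farther back than shut.
Start: joints at [1.141, 0.263, -0.048, 1.259, 0, 1.415], TCP at [0.142, 0.505, 0.231] pointing down, gripper open.
Joint ranges: [-2.65, 2.65], [-0.89, 1.7], [-1.18, 1.37], [-2.13, 2.11], [-1.35, 1.29], [-3.14, 3.14]. Speed limits (rad/s): [1.89, 1.89, 2.57, 2.79, 3.14, 3.14].

## Interface

Orientations are given as a unit quaternion [x, y, z, w].
In Python, from station import robot, viewer, workorder gives the robot as it stands.
- The arm moves only by the shell command python3 -m pendant 'ROWS' [FORCE]. ROWS is JSON, a list of rows, each a list of 7 numbers: the shift along the world's x, y, z in mm, then the turn, a rotation vector about the world's x, y, z in degrees, then the opening, from 0 (shut) to 1 (fully open). In form: [[tx, ty, tz, ax, ay, az, gripper], ...]. A call has 1 to 12 rows; each row shifts and turns the commanded pose from where the row before left it; what a row does not reach is not made up. A row lasts 1/10 s, in which the tool goes at most 50 mm and 8.59 degrees, less where a joint would pass 70% of its speed; a pose out of reach is approached as far as the arm can. A call is refused whole if a number of a shift passes 50 or a number of a turn 8.59, either way. A call with a gripper value outside its range is refused whole. The fingers move at their own pace and stop on an object; FORCE is the grip in N (left out, the last holds). Time passes only in rows, so rows that do not move let the fingers close. It gives the time, the measured TCP pose, the force, the opening and the grip force at its end, in the units of the state.
- robot.get_state(): the state, without advancing time (a new reading comes with each control period).
- viewer.snapshot(name): name is "scene" or "top" or "wrist"; returns a dict with "img" (480x640x3 uint8, red, green, blue), "vertical_fov" (degrees; the focal length in pixels is half the picture's height over the tangent of half this angle, whatever the lens; pixels are square), "cx", "cy" (the principal point, pixels), "R" (3x3) and "t" (3): a world point X has camera coordinates R X + t. Camera axes: x right, y down, z forward; pixel columns grow to the right and rows downward; lengths in m; the calibration is good to about 2 mm. A picture is of the moment at which its call begins. There is no depth.
- workorder.job_done(): hands the job in; it is judged then, once.
The state is a dict: "t": time; "joints": joint angles; "dq": joint speeds; "joint_efforts": joint torques, N m; "eef_pos": TCP position; "eef_rot": TCP orientation; "contact_force": force on the tool from outside, world axes, zero at the start; "moment": the same for the moment, N m; "gripper_width": finger opening in m; "gripper_force": force on a finger pad.
Only numpy, scipy, OpenCV 4.12 (cv2) and the standard library are available. Lean on these libraries where they do the work, as an engineer would, in place of code of your own. Each camera call takes 0.05 s, during which the arm holds its last target. There are 200 camera calls.

## Task

Set the dimmer lever on the grey box straight up (half light) and let go, then find the metal plate whose small corner notch marks its frosted label end and pick it up by the other, plain end. Hold it level, label face up, about 100 mm above the table, with the frosted label over the white round pad of the reading stand and that end pointing at the stand's column. Finish while still holding it there, with nothing else carrying it, and leave the un-notched plate, the steel ring, the wooden block and the brush where they lie.

Things in the scene. Friction and masses are not known exactly. Their poses are not given: they have to be found in the camera images.
- coupon: test plate: bare metal, 120 x 40 x 6 mm, 0.15-0.26 kg, lying level, label face up, on a rest block; any yaw. Origin: centre of the underside, 20 mm above the table at the start; z up. x along its length: the +x end is the frosted label end, its +x,+y corner cut by a 14 x 14 mm notch, top matt grey over the last 36 mm. The -x end is plain: grip across the 40 mm width about 32 mm to -x of the origin
- label (a point): centre of the frosted field on the plate's upper face: at x +42 mm, y 0, z +6 mm in the plate's frame; axes as the plate's
- plain_end (a point): middle of the plate's plain end: at x -60 mm, y 0, z +3 mm in the plate's frame
- blank: a second bare metal plate of the same size and mass without notch or frosting, on the other rest; leave it. Origin: centre of its underside, x along its length. The two plates may lie in either of two places
- rest_a: light wooden rest block fixed to the table under the test plate: 90 (along the plate) x 24 (across) x 20 mm high, so the plate overhangs it about 8 mm on each long side, room for fingertips. Origin: centre of its underside
- rest_b: the same rest block under the blank plate
- dimmer: grey dimmer box fixed to the table, 110 (x) x 70 (y) x 50 mm high, on the robot's left, turned up to 0.4 rad. Origin: centre of its underside; its -x side faces the robot. The lever stands out of its top and swings in the box's x-z plane
- lever_pivot (a point): the lever's hinge axis, along the box's y, at the middle of the box's top face, 50 mm above the table
- lever_knob (a point): centre of the lever's grip: a black cylinder 18 mm in diameter and 30 mm long along the box's y, 80 mm from the hinge axis, on an arm 10 mm wide in y. Pinch it from above by its two end faces (fingers closing along the box's y, 30 mm apart)
- dimmer_lever (a joint): angle of the lever in rad: 0 = leaning 0.9 rad back towards the robot (box -x), 0.9 = straight up, 1.8 = leaning 0.9 rad away (+x). Starts between 0 and 0.45. It stays where it is left; about 2 N at the grip moves it
- stand: reading stand fixed on the robot's right, turned up to 0.35 rad: foot plate 12 mm thick, x -50 to 160, y -50 to 50 mm; round column 18 mm wide, 242 mm high at x 145 mm; eyepiece tube slanting down at 45 degrees to the space over the pad, its lower end (36 mm wide) at x 75 mm, height 175 mm. Origin: on the table under the pad's centre; +x from pad to column, -x towards the robot
- pad (a point): centre of the white round pad, 40 mm in diameter, 14 mm above the table; axes as the stand's
- flange: loose dark steel ring, 64 mm across, 12 mm high; bystander; origin: centre of its underside
- wedge: loose wooden block 50 x 70 x 30 mm; bystander; origin: centre of its underside
- wire_brush: loose brush 170 mm long; bystander
Things that resemble listed ones, but are neither listed nor needed, are in the scene too. What is shaped like the coupon but turquoise is not meant.

How it is judged:
On the way, in this order (a step that is already met when the one before it is completed fails the run):
1. the lever stands straight up (within 0.12 rad), at rest and let go, with the test plate still on its rest (value of joint dimmer_lever between 0.78 and 1.02 rad and velocity of joint dimmer_lever between -0.05 and 0.05 rad/s and contact force between each of the arm, the fingers and dimmer below 0.2 N and height (world z) of coupon below 0.03 m), for 0.2 s.
2. the test plate is lifted in the fingers (height (world z) of coupon above 0.05 m and contact force between the fingers and coupon above 1 N), for 0.1 s.
At the end, for the whole second after the job is handed in: Lever within 0.12 rad of upright; notched plate still, held only by the fingers, grip over 45 mm from the label; label within 20 mm of the pad's centre seen from above, 65-145 mm above the table; within 0.17 rad of level, face up, within 0.26 rad of the stand's x, plain end at -x (value of joint dimmer_lever between 0.78 and 1.02 rad and contact force between the fingers and coupon above 1 N and contact force between coupon and stand below 0.2 N and contact force between coupon and blank below 0.2 N and horizontal distance between label and pad below 0.02 m and height (world z) of label between 0.065 and 0.145 m and angle between coupon's own z axis and vertical below 0.17 rad and angle between the x axis of coupon and the x axis of stand, either way round below 0.26 rad and x of plain_end in the frame of stand below -0.06 m and distance between the grasp point and label above 0.045 m and linear speed of coupon below 0.02 m/s); the arm keeps its last pose, push and grip.
It fails at once if the blank plate is moved more than 30 mm (distance of blank from where it was at the start of the episode above 0.03 m).
It fails at once if the ring, the wooden block or the brush is moved more than 40 mm (distance of any of flange, wedge, wire_brush from where it was at the start of the episode above 0.04 m).
It also fails if it takes over 51 s, if anything falls off the work surface, if the arm or the gripper's body presses on something with over 40 N, if the wrist force passes 120 N, or if a joint passes its speed limit or range.

## Working session

There is one attempt and no reset: what is moved stays moved. The work goes in short steps, Python scripts to look and compute and a shell command to move; the robot and the scene stay as the last step left them, time stands still between calls to the robot, and variables do not carry over. Pictures are saved under pics/ and viewed, at most 10 in all, crops included, and the job is handed in when it is done.

```bash
mkdir -p pics
cat > h.py <<'E'
import numpy as np, cv2, pickle
from station import robot, viewer, workorder
def snap(name, f):
    s=viewer.snapshot(name); cv2.imwrite(f'pics/{f}.png', s['img'][:,:,::-1]); pickle.dump(s,open(f'pics/{f}.pkl','wb')); return s
def load(f): return pickle.load(open(f'pics/{f}.pkl','rb'))
def ray(s,u,v,z):
    f=240/np.tan(np.radians(s['vertical_fov'])/2)
    R=np.array(s['R']);t=np.array(s['t']); c=-R.T@t
    d=R.T@np.array([(u-s['cx'])/f,(v-s['cy'])/f,1]); return c+d*(z-c[2])/d[2]
def proj(s,X):
    f=240/np.tan(np.radians(s['vertical_fov'])/2)
    p=np.array(s['R'])@np.array(X)+s['t']; return np.array([s['cx']+f*p[0]/p[2], s['cy']+f*p[1]/p[2]])
E
python3 - <<'E'
from h import *
for n in('top','scene'):
    s=snap(n,n+'0'); print(n,s['vertical_fov'],s['cx'],s['cy'],-np.array(s['R']).T@s['t'])
st=robot.get_state(); print(st['t'],st['eef_pos'],st['eef_rot'],st['gripper_width'])
E
```

```text
top 57.48371244104783 314.80204793834656 239.60667259594769 [0.4004467  0.01679015 1.05295223]
scene 42.83166434988503 319.95729759640557 241.83166692994138 [ 1.23615363 -0.68254217  0.88169575]
0.1 [0.14234775 0.50509435 0.23087889] [ 1.36958512e-01  9.90576676e-01 -4.42532776e-04 -1.38276017e-04] 0.08535207293352519
```

View pics/top0.png

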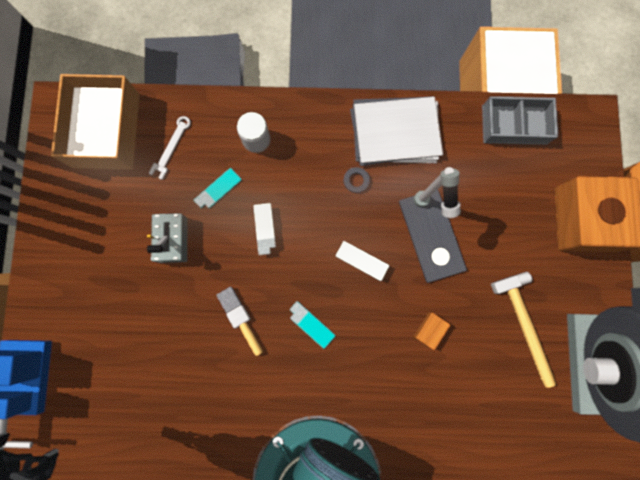

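View pics/scene0.png

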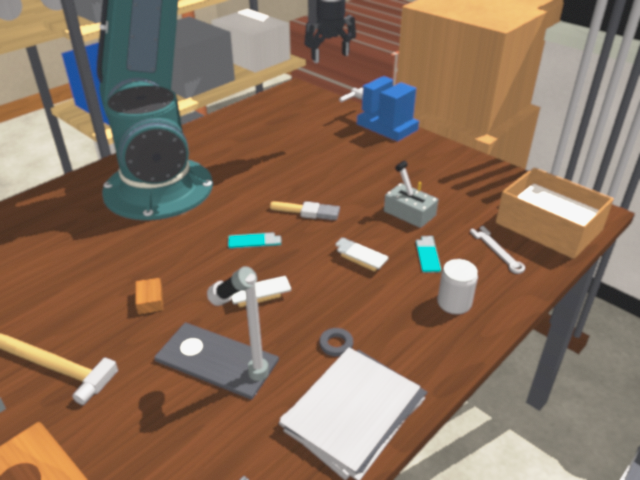

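Top view: the metal-looking plates are at (264,229), apparently with a grey notched lower end, and at (362,260), which looks plain. The turquoise look-alikes are at (217,188) and (312,325). The dimmer is at (167,238) and the pad at (440,257). Next I check my choice of plate in enlarged crops.

Run:
```python
from h import *
a=cv2.imread('pics/top0.png')
def c(x,y,w,h,k): return cv2.resize(a[y:y+h,x:x+w],None,fx=k,fy=k,interpolation=cv2.INTER_CUBIC)
L=c(235,195,50,75,8)   # 400x600
R=c(140,203,50,75,8)
cv2.imwrite('pics/c1.png',np.hstack([L,R]))
cv2.imwrite('pics/c2.png',c(330,160,150,130,4.5))
```

```text
(no output)
```

View pics/c1.png

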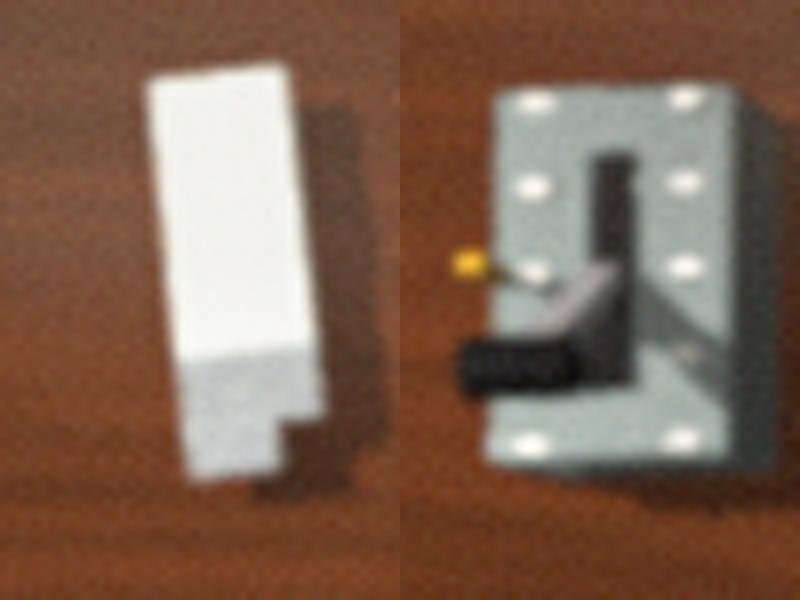

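View pics/c2.png

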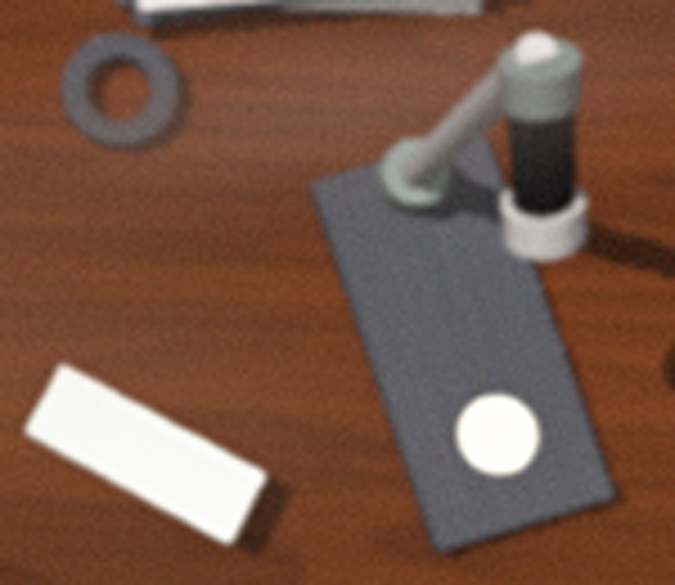

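c1 shows the plate at (264,229) is the notched one. Its frosted end and notch are at the bottom, towards the robot, with the notch on the right. c2 shows the plain blank at (362,260), plus the pad and foot plate. Now the measurements.

Run:
```python
from h import *
from scipy.optimize import least_squares
s=load('top0')
def px(p,o,k): return [(p[0]+.5)/k-.5+o[0],(p[1]+.5)/k-.5+o[1]]
def P(p,o,k,z): return ray(s,*px(p,o,k),z)[:2]
np.set_printoptions(precision=4,suppress=True)
o=(235,195)
pl=[P(p,o,8,.026) for p in[(148,80),(290,66),(190,480)]]; nt=P((327,415),o,8,.026)
print('len',np.linalg.norm(pl[0]-pl[2]),'wid',np.linalg.norm(pl[0]-pl[1]))
d=pl[2]-pl[0]; e=pl[1]-pl[0]; c=pl[0]+d/2+e/2; print('coupon',c,'yaw',np.degrees(np.arctan2(d[1],d[0])),'ey',np.degrees(np.arctan2(e[1],e[0])))
u=d/np.linalg.norm(d); print('grip',c-.032*u)
o=(140,203)
q=[P((x-400,y),o,8,.05) for x,y in[(497,88),(733,88),(730,460),(487,462)]]
print('box',[np.linalg.norm(q[i]-q[(i+1)%4]) for i in range(4)])
bc=np.mean(q,0); bx=q[0]+q[1]-q[2]-q[3]; yaw=np.arctan2(bx[1],bx[0]); print('dimmer',bc,'yaw',np.degrees(yaw))
X=np.array([np.cos(yaw),np.sin(yaw)])
kp=np.array(px((120,367),o,8))
for th in np.arange(0,.5,.05):
    k=np.r_[bc-X*.08*np.sin(.9-th),.05+.08*np.cos(.9-th)]; print(round(th,2),k,proj(s,k)-kp)
o=(330,160)
pad=P((498,435),o,4.5,.014); f=[P(p,o,4.5,.012) for p in[(313,185),(437,550),(615,495)]]
v=f[0]-f[1]; w=f[1]-f[2]; print('pad',pad,'foot',np.linalg.norm(v),np.linalg.norm(w),np.degrees(np.arctan2(v[1],v[0])),np.degrees(np.arctan2(w[1],w[0]))-90)
```

```text
len 0.12150303945724411 wid 0.04272934769002807
coupon [0.5734 0.1392] yaw -171.65987802260216 ey -82.8869188770802
grip [0.605  0.1438]
box [np.float64(0.06886279966332173), np.float64(0.10905720201262643), np.float64(0.06979173506145814), np.float64(0.10959675249972954)]
dimmer [0.5447 0.3639] yaw 3.1395277983139946
0.0 [0.4821 0.3605 0.0997] [ 3.3437 13.1906]
0.05 [0.4846 0.3606 0.1028] [ 2.8685 11.8857]
0.1 [0.4874 0.3608 0.1057] [ 2.4136 10.5108]
0.15 [0.4902 0.3609 0.1085] [1.9807 9.0692]
0.2 [0.4932 0.3611 0.1112] [1.571 7.565]
0.25 [0.4963 0.3613 0.1137] [1.1862 6.0022]
0.3 [0.4996 0.3614 0.116 ] [0.8274 4.3853]
0.35 [0.5029 0.3616 0.1182] [0.4959 2.7188]
0.4 [0.5064 0.3618 0.1202] [0.193  1.0077]
0.45 [0.5099 0.362  0.122 ] [-0.0803 -0.743 ]
pad [ 0.5179 -0.2811] foot 0.20576747895704264 0.09958184200295539 18.25562516055871 18.26352927549479
```

The notched plate is at (0.573, 0.139) with yaw about -172°, and its measured size of 121x43 mm fits. The lever is at about 0.43 rad with the knob at (0.508, 0.362, 0.121). The pad is at (0.518, -0.281) with yaw 18.3°. I'll push the knob with the fingers shut, from the robot's side.

```bash
python3 -m pendant '[[36,-16,0,0,0,6.3,0],[36,-16,0,0,0,6.3,0],[36,-16,0,0,0,6.3,0],[36,-16,0,0,0,0,0],[36,-16,0,0,0,0,0],[36,-16,0,0,0,0,0],[36,-16,0,0,0,0,0],[36,-16,0,0,0,0,0],[36,-15,0,0,0,0,0],[0,0,-40,0,0,0,0],[0,0,-40,0,0,0,0],[0,0,-25,0,0,0,0]]' 20; python3 -m pendant '[[0,0,-12,0,0,0,0],[0,0,0,0,0,0,0],[0,0,0,0,0,0,0]]'
```

```text
t: 1.3
eef_pos: [0.4657, 0.3614, 0.1233]
eef_rot: [-0.027, 1.0, -0.001, -0.001]
contact_force: [-0.1, -0.3, 0.8]
gripper_width: -0.0002
gripper_force: 0.0
t: 1.6
eef_pos: [0.4669, 0.3626, 0.1153]
eef_rot: [-0.028, 1.0, 0.0, 0.001]
contact_force: [0.5, -0.3, 0.9]
gripper_width: -0.0002
gripper_force: 0.0
```

```bash
python3 -m pendant '[[10,0,0,0,0,0,0],[10,0,0,0,0,0,0],[6,0,0,0,0,0,0],[6,0,0,0,0,0,0],[6,0,0,0,0,0,0],[6,0,0,0,0,0,0],[6,0,0,0,0,0,0],[0,0,0,0,0,0,0],[0,0,0,0,0,0,0]]'
python3 - <<'E'
from h import *
s=snap('scene','s1'); a=s['img'][:,:,::-1]
w=snap('wrist','w1')['img'][:,:,::-1]
c=cv2.resize(a[120:250,330:480],(600,520),interpolation=cv2.INTER_CUBIC)
cv2.imwrite('pics/s1c.png',c)
for k in[(.545,.364,.13)]: print(proj(s,k), (proj(s,k)-[330,120])*4)
print((proj(s,(.5447,.3639,.05))-[330,120])*4)
E
```

```text
t: 2.5
eef_pos: [0.5168, 0.3622, 0.1142]
eef_rot: [-0.027, 1.0, -0.0, 0.0]
contact_force: [-0.8, -0.1, 0.2]
gripper_width: 0.0002
gripper_force: 0.0
[414.34108673 167.31419153] [337.36434692 189.2567661 ]
[324.46005128 302.66135434]
```

View pics/s1c.png

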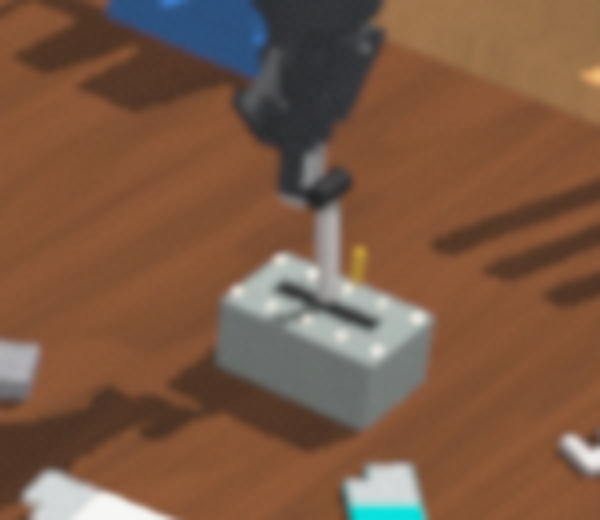

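The crop shows the knob at (327,187). Upright would be (337,189), so about 8 mm remain.

```bash
python3 -m pendant '[[4,0,0,0,0,0,0],[4,0,0,0,0,0,0],[0,0,0,0,0,0,0],[0,0,0,0,0,0,0],[-10,0,0,0,0,0,0],[-20,0,0,0,0,0,0],[-30,0,0,0,0,0,0],[0,0,30,0,0,0,0],[0,0,40,0,0,0,0],[0,0,0,0,0,0,0]]'
python3 - <<'E'
from h import *
s=snap('scene','s2'); a=s['img'][:,:,::-1]
t=snap('top','t2'); 
c=cv2.resize(a[150:225,380:455],(450,450),interpolation=cv2.INTER_CUBIC)
d=cv2.resize(t['img'][203:278,140:190,::-1],(300,450),interpolation=cv2.INTER_CUBIC)
cv2.imwrite('pics/s2c.png',np.hstack([c,d]))
for th in(.78,.9,1.02):
    k=np.array([.5447,.3639,.05])+.08*np.array([np.sin(th-.9),.055*np.sin(th-.9),np.cos(th-.9)])
    print(th,(proj(s,k)-[380,150])*6,(proj(t,k)-[140,203])*6+[450,0])
E
```

```text
t: 3.6
eef_pos: [0.4652, 0.3633, 0.189]
eef_rot: [-0.028, 1.0, 0.002, 0.003]
contact_force: [-0.0, 0.2, -0.2]
gripper_width: 0.0
gripper_force: 0.0
0.78 [184.59434542  96.6922592 ] [530.90146252 195.18522426]
0.9 [205.27218155 103.70620941] [530.88401938 168.32890656]
1.02 [225.81398131 113.30987005] [532.03970859 142.07673674]
```

View pics/s2c.png

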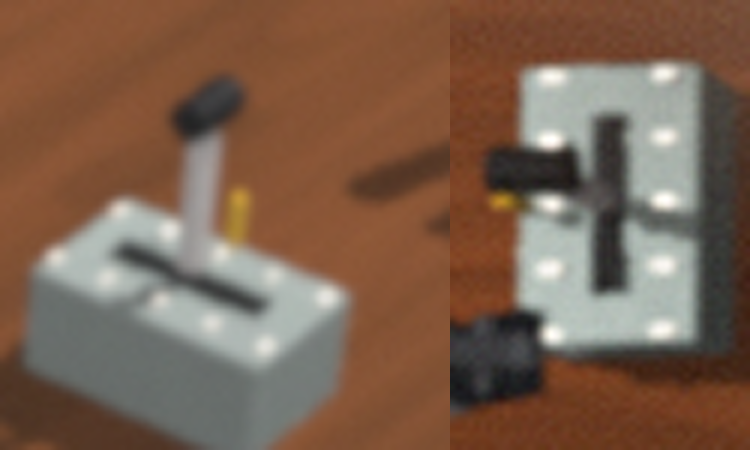

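Lever: the top crop shows the knob at (530,168), which matches 0.90 rad, and the scene crop agrees. It is upright and released. Next, the plate.

```bash
python3 -m pendant '[[23,-36,0,0,0,5,0],[23,-36,0,0,0,0,0.5],[23,-36,0,0,0,0,1],[23,-36,0,0,0,0,1],[23,-36,0,0,0,0,1],[24,-38,0,0,0,0,1],[0,0,-30,0,0,0,1],[0,0,-30,0,0,0,1],[0,0,-20,0,0,0,1],[0,0,0,0,0,0,1],[0,0,0,0,0,0,1]]'
python3 - <<'E'
from h import *
s=snap('wrist','w3'); st=robot.get_state(); print(st['eef_pos'],np.round(st['joints'],3))
c=np.array([.5734,.1392]);a=np.radians(-172)
ux=np.array([np.cos(a),np.sin(a)]);uy=np.array([-ux[1],ux[0]])
for x,y in((-60,20),(-60,-20),(60,-20),(-32,0),(46,20)): print((x,y),proj(s,np.r_[c+ux*x/1e3+uy*y/1e3,.026]))
E
```

```text
t: 4.8
eef_pos: [0.6029, 0.1444, 0.104]
eef_rot: [-0.071, 0.997, -0.0, -0.001]
contact_force: [0.1, 0.5, 0.8]
gripper_width: 0.0853
gripper_force: 0.0
[0.60354537 0.14441364 0.10484687] [ 0.104  0.485 -0.049  1.037 -0.    -0.039]
(-60, 20) [287.36035681 298.14423405]
(-60, -20) [349.10264584 298.32124156]
(60, -20) [355.2381254  100.62874837]
(-32, 0) [318.31033191 257.86142876]
(46, 20) [282.73258847 127.21073681]
```

View pics/w3.png

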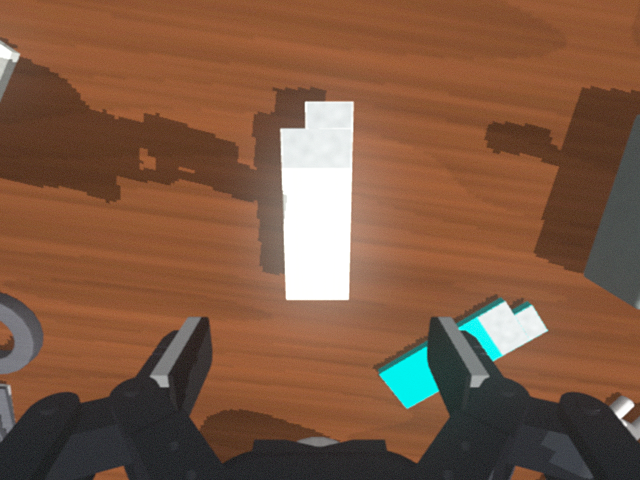

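The wrist view shows the plate edges within 2 px of my predictions: plain end at row 299, columns 286–350. The notched end is at the far side. Descend and grip.

```bash
python3 -m pendant '[[1,0,-30,0,0,0,1],[0,0,-30,0,0,0,1],[0,0,-22,0,0,0,1],[0,0,-10,0,0,0,1],[0,0,-6,0,0,0,1],[0,0,0,0,0,0,1]]' 80; python3 -m pendant '[[0,0,0,0,0,0,0.5],[0,0,0,0,0,0,0],[0,0,0,0,0,0,0],[0,0,0,0,0,0,0],[0,0,0,0,0,0,0],[0,0,0,0,0,0,0],[0,0,0,0,0,0,0]]' 80
```

```text
t: 5.45
eef_pos: [0.6048, 0.1444, 0.0068]
eef_rot: [-0.071, 0.997, 0.0, 0.0]
contact_force: [0.6, -0.4, -0.1]
gripper_width: 0.0857
gripper_force: 0.0
t: 6.15
eef_pos: [0.6049, 0.1443, 0.0073]
eef_rot: [-0.071, 0.997, -0.0, 0.001]
contact_force: [-2.0, 0.1, 10.5]
gripper_width: 0.0382
gripper_force: 79.3
```

```bash
python3 -m pendant '[[0,0,5,0,0,0,0],[0,0,10,0,0,0,0],[0,0,20,0,0,0,0],[0,0,30,0,0,0,0],[0,0,40,0,0,0,0],[0,0,40,0,0,0,0],[0,0,40,0,0,0,0],[0,0,15,0,0,0,0],[0,0,0,0,0,0,0],[0,0,0,0,0,0,0]]'
```

```text
t: 7.15
eef_pos: [0.6042, 0.1443, 0.2058]
eef_rot: [-0.071, 0.997, -0.0, -0.0]
contact_force: [0.2, 0.4, -2.4]
gripper_width: 0.0377
gripper_force: 80.5
```

```bash
python3 -m pendant '[[-17,-30,0,0,0,-7,0],[-17,-30,0,0,0,-7,0],[-17,-30,0,0,0,-7,0],[-17,-30,0,0,0,-7,0],[-17,-30,0,0,0,-7,0],[-17,-30,0,0,0,-7,0],[-17,-30,0,0,0,-7,0],[-17,-30,0,0,0,-7,0],[-17,-30,0,0,0,-7,0],[-17,-30,0,0,0,-7,0],[-17,-30,0,0,0,-7,0],[-17,-30,0,0,0,-7,0]]'; python3 -m pendant '[[0,-10,0,0,0,-7.8,0],[0,-10,0,0,0,-7.8,0],[0,-10,0,0,0,-7.8,0],[0,-10,0,0,0,-7.8,0],[0,-10,0,0,0,-7.8,0],[0,-10,0,0,0,-7.8,0],[0,-10,0,0,0,-7.8,0],[0,-10,0,0,0,-7.8,0],[0,-10,0,0,0,-7.8,0],[0,-10,0,0,0,-7.8,0],[0,-5,0,0,0,-7.8,0],[0,0,0,0,0,0,0]]'
```

```text
t: 8.35
eef_pos: [0.3989, -0.2162, 0.2049]
eef_rot: [0.617, 0.787, 0.0, -0.001]
contact_force: [0.8, -0.5, -2.5]
gripper_width: 0.0378
gripper_force: 80.7
t: 9.55
eef_pos: [0.3999, -0.3206, 0.2048]
eef_rot: [0.987, 0.158, -0.001, -0.001]
contact_force: [0.4, 0.0, -3.0]
gripper_width: 0.0379
gripper_force: 80.8
```

```bash
python3 -m pendant '[[0,0,-30,0,0,0,0],[0,0,-40,0,0,0,0],[0,0,-30,0,0,0,0],[0,0,-17,0,0,0,0],[12,4,0,0,0,0,0],[12,4,0,0,0,0,0],[12,4,0,0,0,0,0],[12,5,0,0,0,0,0],[0,0,0,0,0,0,0],[0,0,0,0,0,0,0]]'
python3 - <<'E'
from h import *
s=snap('top','t5'); q=snap('scene','s5'); st=robot.get_state(); print(st['eef_pos'])
a=cv2.resize(s['img'][190:300,380:490,::-1],(400,400),interpolation=cv2.INTER_CUBIC)
b=cv2.resize(q['img'][230:400,140:310,::-1],(400,400),interpolation=cv2.INTER_CUBIC)
cv2.imwrite('pics/f5.png',np.hstack([a,b]))
for n,z in((s,'t'),(q,'s')):
  k=400/110 if z=='t' else 400/170; o=[380,190] if z=='t' else [140-400/k,230]
  u=np.array([np.cos(np.radians(18.3)),np.sin(np.radians(18.3))]);v=np.array([-u[1],u[0]]); p=np.array([.5179,-.2811])
  for x,y in((18,-20),(4,20),(18,6),(0,0),(-18,20)): print(z,(x,y),(proj(n,np.r_[p+u*x/1e3+v*y/1e3,.106])-o)*k)
E
```

```text
t: 10.55
eef_pos: [0.4489, -0.3034, 0.0895]
eef_rot: [0.987, 0.16, 0.0, 0.0]
contact_force: [-0.1, -0.6, -2.0]
gripper_width: 0.0379
gripper_force: 80.9
[ 0.44830808 -0.30371367  0.08941955]
t (18, -20) [284.25540578 186.71775398]
t (4, 20) [229.18278214 228.15173895]
t (18, 6) [243.44945351 199.22498345]
t (0, 0) [262.91090993 224.81904885]
t (-18, 20) [241.41706132 263.18694795]
s (18, -20) [509.31914624 213.05325964]
s (4, 20) [524.38713893 173.68230399]
s (18, 6) [529.18196865 190.78310599]
s (0, 0) [504.94816674 188.71695104]
s (-18, 20) [500.73545917 165.26185326]
```

View pics/f5.png

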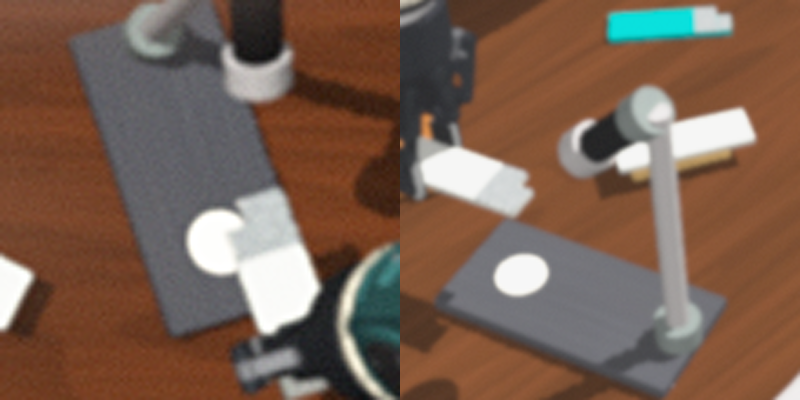

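The final views show the frosted end level, with its tip at (283,188) in the top crop against a predicted (284,187). The notch corner is within 5 crop px of its prediction. So the label is over the pad, pointing at the column, and touches nothing. Handing in.

```bash
python3 -c "
from station import workorder; print(workorder.job_done())"
```

```text
the job is handed in; nothing more can be done
None
```

I set the lever upright and let go, and the arm is holding the notched plate by its plain end, with the label over the pad about 106 mm above the table and pointing at the column; the job is handed in, but no verdict came back.

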